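# Set the safety bar of a canister rack, then drop its gate

### The job

The steel canister on the sloping rack is held back only by the rack's hinged gate. Take the safety bar from its rest, push it through both eyelets of the rack's bracket, from the end with the smaller eyelet, until its handle is home against the eyelet plate, and let go of it. Only then fold the gate right down towards the robot so that the canister rolls onto the bar and stays there; do not disturb the other things on the table.

Things in the scene. Friction and masses are not known exactly. Their poses are not given: they have to be found in the camera images.
- rack: Fixed bench rack, 170 mm deep (x), 200 wide (y). Origin on the table near the middle of its base plate; +x to its high back end, -x to its front (gate, facing roughly the robot), y along the canister, z up. The ramp (surface 47 mm above the table at x = 14 mm) falls 0.14 rad to -x. Two upright eyelet plates, 6 mm thick, x width 50, tops at z = 80, outer faces at y = +68 and -68 mm
- eyes_nominal (a point): Nominal centre of the small (13 mm) eyelet, on the outer face of the rack's +y plate, at rack (-22, 68, 58) mm; axes as the rack, the bar goes in along -y. The eyelet bracket is bolted through slotted feet: the real eyelet lies at this height and y but anywhere up to 8 mm either way along rack x. That shift is not measured: feel for it or look
- far_nominal (a point): Nominal centre of the large (16 mm) eyelet, on the outer face of the rack's -y plate, at rack (-22, -68, 58) mm; it is shifted along rack x together with the small one, so the two stay in line along rack y
- bar_grip (a point): Centre of the safety bar's black square handle, 18 x 18 mm, 50 mm long; starts 50 mm above the table, sides upright, free beside it. The shaft points to its -y: steel rod 10 mm thick, 160 mm long from the handle's front face (25 mm from this point), last 4 mm tapered to 6 mm. About 130 g. Home, that front face stops against the +y eyelet plate
- bar_tip (a point): Free end of the safety bar's shaft, on its axis, 185 mm from the handle's centre
- rest: White plastic rest on which the bar lies, fixed; origin on the table under the handle's centre, y along the bar (shaft to -y). A 10 mm wide block carries the handle; a notched post 125 mm along -y carries the shaft between lips whose tops are 55 mm above the table
- canister_center (a point): Centre of the steel canister, 60 mm diameter, 110 mm long, about 0.45 kg, lying along the rack's y on the ramp; starts at rack (21, 0, 78) mm against the gate's two rubber bumpers. Unheld it rolls to -x; resting on the inserted bar it has moved 4 to 25 mm towards -x
- gate (a joint): Hinge angle of the gate in rad: 0 upright (closed), grows as its top swings to the rack's -x and down; 1.5 is fully down. Friction of 0.10 N m makes it stay where it is left. The hinge axis is parallel to rack y
- gate_hinge (a point): On the gate's hinge axis, at rack (-45, 0, 30) mm, fixed to the rack, axes as the rack
- gate_tab (a point): Top centre of the gate's tab, on its inner face (towards the canister), 102 mm from the hinge axis; z points along the gate away from the hinge. 5 mm plate, 100 mm wide, inner face 5 mm from the hinge axis; the tab, its last 42 mm, is 30 mm wide. Two bumpers (14 mm wide, 35 mm to either side of middle and beyond) reach back to the canister 45 to 61 mm from the hinge. Pull the tab from behind (1 to 2 N), then press it down
- headset: Bystander: black head-band ring (about 170 mm across) with two white loupe tubes, 25 to 30 mm high
- battery_pack: Bystander: black box 65 x 100 x 28 mm
- dish: Bystander: steel bowl, 120 mm across, 45 mm high
- tub: Bystander: white plastic tub with a grey cap, 70 mm diameter, 120 mm high

How it is judged:
On the way, in this order (a step that is already met when the one before it is completed fails the run):
1. the bar is through both eyelets, handle home and let go, gate still closed (y of bar_tip in the frame of rack below -0.085 m and x of bar_tip in the frame of rack between -0.044 and -0.002 m and z of bar_tip in the frame of rack between 0.046 and 0.07 m and x of bar_grip in the frame of rack between -0.048 and 0.002 m and z of bar_grip in the frame of rack between 0.044 and 0.072 m and value of joint gate below 0.15 rad and contact force between bar and the fingers below 0.1 N), for 0.2 s.
2. the gate is folded down (value of joint gate above 1.15 rad), for 0.2 s.
At the end, for the whole second after the job is handed in: the bar lies through both eyelets with its handle within 7 mm of the +y plate (tip at least 85 mm to the rack's -y), the gate is folded down beyond 1.15 rad, and the canister lies at rest on the ramp, leaning on the bar (y of bar_tip in the frame of rack below -0.085 m and x of bar_tip in the frame of rack between -0.044 and -0.002 m and z of bar_tip in the frame of rack between 0.046 and 0.07 m and x of bar_grip in the frame of rack between -0.048 and 0.002 m and z of bar_grip in the frame of rack between 0.044 and 0.072 m and value of joint gate above 1.15 rad and contact force between canister and bar above 0.1 N and x of canister_center in the frame of rack between -0.012 and 0.0185 m and z of canister_center in the frame of rack between 0.066 and 0.085 m and linear speed of each of canister, bar below 0.02 m/s); the robot touches nothing.
It fails at once if the gate is opened (over 0.2 rad) while the bar is not through both eyelets (value of joint gate above 0.2 rad and y of bar_tip in the frame of rack above -0.075 m).
It fails at once if the canister leaves the ramp (z of canister_center in the frame of rack below 0.055 m or z of canister_center in the frame of rack above 0.11 m).
It fails at once if another thing on the table is shifted by more than 30 mm (distance of any of headset, battery_pack, dish, tub from where it was at the start of the episode above 0.03 m).
It also fails if it takes over 61 s, if anything falls off the work surface, if the arm or the gripper's body presses on something with over 40 N, if the wrist force passes 120 N, or if a joint passes its speed limit or range.

### The arm

A 6-joint arm with a two-finger parallel gripper is mounted at the origin on the work surface. World frame = base frame: x ahead of the robot, y to its left, z up, the work surface at z = 0. Lengths are in m, angles in rad, forces in N, time in s.
With the tool pointing down it reaches from about 0.35 to 0.95 m from the base axis. Payload 17.4 kg.
Tool frame: the origin (TCP) lies between the finger pads; the fingertips stand 19 mm ahead of it and the grasp point (between the pads) is the TCP; x points along the fingers, y is the direction in which the jaws open and shut, and the axes are right-handed (so a half turn about x gives the same grasp; the last joint's range is limited). The gripper opens to 93 mm and grips with 3 to 60 N. Pads are 15 mm wide; open, the fingers measure 128 mm over their backs; the gripper's body (75 mm by 188 mm) begins 65 mm behind the grasp point.
Start: joints at [1.283, 0.116, 1.442, -0, 1.584, -0.038], TCP at [0.167, 0.654, 0.238] pointing down, gripper open.
Joint ranges: [-2.83, 2.83], [-0.83, 2.19], [0.07, 2.5], [-1.14, 4.28], [0.01, 3], [-2.97, 2.97]. Speed limits (rad/s): [1.89, 1.89, 2.22, 3.14, 3.14, 3.14].

### API

Orientations are given as a 3x3 rotation matrix whose columns are the frame's x, y, z axes.
In Python, from workcell import robot gives the robot as it stands.
- The arm moves only by the tool play_rows, never from a script. Its argument "commands" is a list of rows, each a list of 2 entries, a list of its own where there are three numbers: the shift along the tool's x, y, z in m, then the turn, a rotation vector about the tool's x, y, z in rad. In form: [[[tx, ty, tz], [rx, ry, rz]], ...]. A call has 1 to 8 rows; each row shifts and turns the commanded pose from where the row before left it, along the tool's axes as they then stand; what a row does not reach is not made up. A row lasts 1/10 s, in which the tool goes at most 50 mm and 8.59 degrees, less where a joint would pass 70% of its speed; a pose out of reach is approached as far as the arm can. A call is refused whole if a number of a shift passes 0.05 or a number of a turn 0.15, either way. A call with a gripper value outside its range is refused whole. "jaw" is the opening, from -1 (shut) to 1 (fully open), so that 0 is half open, set as the call begins (left out, the last holds). The fingers move at their own pace and stop on an object; "force" is the grip in N (left out, the last holds). Time passes only in rows, so rows that do not move let the fingers close. It gives the time, the measured TCP pose, the force and the opening at its end, in the units of the state.
- robot.observe(): the state, without advancing time (a new reading comes with each control period).
- robot.grab_frame(name): name is "scene" or "top"; returns the picture (480x640x3 uint8, red, green, blue); there is no depth.
- robot.camera_params(name): a dict with "camera_matrix" (3x3 intrinsics, pixels), "R" (3x3) and "t" (3): a world point X has camera coordinates R X + t. Camera axes: x right, y down, z forward; pixel columns grow to the right and rows downward; lengths in m; the calibration is good to about 2 mm. A picture is of the moment at which its call begins. camera_params takes no time and is no camera call.
- robot.close_job(): hands the job in, once; it reports no verdict.
Trained networks look in the newest picture that a camera, given by its name, has taken for a name from the list of things; names that differ only in an ending like _2 or _b are one class to them, and where a whole thing is asked for, a point or a joint stands for the part that bears it (a point fixed in the world has none). Each returns a list of dicts, best first, with "score" (0 to 1); they miss things now and then, are a little off and sometimes report something else, mostly with a low value. They report only what shows in the picture. A call takes as long as a camera call.
- robot.look_for(target, camera): "extent" ([centre column, centre row, width, height] in pixels, round what is visible of it).
The state is a dict: "time": time; "joint_pos": joint angles; "qvel": joint speeds; "effort": joint torques, N m; "tool_pos": TCP position; "tool_rot": TCP orientation; "wrist_force": force on the tool from outside, world axes, zero at the start; "moment": the same for the moment, N m; "gripper_width": opening from 0.0 (shut) to 1.0 (fully open).
Only numpy, scipy, OpenCV 4.12 (cv2) and the standard library are available. Lean on these libraries where they do the work, as an engineer would, in place of code of your own. Each camera call takes 0.05 s, during which the arm holds its last target.

## Working session

There is one attempt and no reset: what is moved stays moved. The work goes in short steps, Python scripts to look and compute and a tool call to move; the robot and the scene stay as the last step left them, time stands still between calls to the robot, and variables do not carry over. Pictures are saved under pics/ and viewed, and the job is handed in when it is done.

Besides the shell and the picture viewer there is one more tool, called after ">>>" as name(argument=value, ...) on one line, values as JSON. play_rows: Moves the arm, as the interface text tells. Its arguments: {"type":"object","properties":{"commands":{"type":"array"},"jaw":{"type":"number"},"force":{"type":"number"}},"required":["commands"]}

```bash
ls; mkdir -p pics
python3 - <<'E'
from workcell import robot
import cv2,numpy as np
np.set_printoptions(precision=4,suppress=True)
s=robot.observe();print(s)
for n in("scene","top"):
    f=robot.grab_frame(n);cv2.imwrite(f"pics/{n}0.png",f[:,:,::-1]);print(n,robot.camera_params(n))
    for t in("rack","rest","bar_grip","canister_center","gate","battery_pack","dish","tub","headset"):
        print(t,[(np.round(d['extent'],1).tolist(),round(d['score'],2)) for d in robot.look_for(t,n)[:2]])
E
```

```text
pics
{'time': 0.0, 'joint_pos': array([ 1.2832,  0.1165,  1.4423, -0.    ,  1.584 , -0.0378]), 'qvel': array([ 0.0006, -0.0004, -0.0014, -0.0002,  0.0006, -0.0006]), 'effort': array([ -0.004 , -72.1275, -62.2594,   0.0778,   0.0239,  -0.0001]), 'tool_pos': array([0.1668, 0.6538, 0.2369]), 'tool_rot': array([[-0.0003,  0.2472,  0.969 ],
       [-0.0011,  0.969 , -0.2472],
       [-1.    , -0.0012, -0.    ]]), 'wrist_force': array([-0.3368, -0.0136, -0.1582]), 'moment': array([0.0352, 0.0369, 0.0019]), 'gripper_width': 1.0012148121861606}
scene {'camera_matrix': array([[543.2877,   0.    , 313.9958],
       [  0.    , 543.2877, 243.5768],
       [  0.    ,   0.    ,   1.    ]]), 'R': array([[ 0.3663,  0.9305, -0.0084],
       [ 0.7574, -0.3034, -0.5782],
       [-0.5406,  0.2054, -0.8158]]), 't': array([-0.1797, -0.4094,  1.8757])}
rack [([261.9, 268.4, 88.3, 78.7], 0.73)]
rest [([388.2, 199.1, 66.4, 22.3], 0.84)]
bar_grip [([384.8, 189.6, 68.5, 16.5], 0.65)]
canister_center [([253.3, 244.6, 37.3, 32.4], 0.69), ([261.9, 258.5, 42.9, 34.3], 0.65)]
gate [([254.2, 242.8, 38.7, 29.1], 0.64
[... 359 characters left out ...]
5],
       [-0.9989, -0.0097, -0.0463],
       [ 0.0463,  0.0059, -0.9989]]), 't': array([-0.0398,  0.6163,  1.5937])}
rack [([373.9, 253.1, 78.0, 70.5], 0.73)]
rest [([205.4, 291.8, 78.2, 29.3], 0.75)]
bar_grip [([209.3, 293.2, 77.3, 16.2], 0.83), ([203.6, 293.0, 79.1, 27.4], 0.44)]
canister_center [([376.0, 249.7, 46.7, 27.7], 0.57)]
gate [([375.0, 266.8, 41.4, 14.0], 0.64), ([211.6, 293.7, 80.9, 17.2], 0.61)]
battery_pack [([168.2, 192.9, 44.1, 25.3], 0.75), ([209.1, 294.4, 75.8, 14.2], 0.73)]
dish [([372.0, 175.7, 44.0, 45.2], 0.93), ([374.5, 248.6, 45.0, 25.4], 0.3)]
tub [([477.7, 274.4, 37.0, 28.4], 0.73), ([170.4, 195.1, 42.5, 23.9], 0.56)]
headset [([246.8, 185.5, 63.2, 72.4], 0.73)]
```

Run:
```python
import cv2
a=cv2.imread("pics/top0.png")
cv2.imwrite("pics/top0_rack.png",cv2.resize(a[200:300,310:440],(780,600),interpolation=cv2.INTER_CUBIC))
cv2.imwrite("pics/top0_bar.png",cv2.resize(a[260:320,150:270],(800,400),interpolation=cv2.INTER_CUBIC))
a=cv2.imread("pics/scene0.png")
cv2.imwrite("pics/scene0_rack.png",cv2.resize(a[215:315,200:330],(780,600),interpolation=cv2.INTER_CUBIC))
cv2.imwrite("pics/scene0_bar.png",cv2.resize(a[170:230,330:450],(800,400),interpolation=cv2.INTER_CUBIC))
```

```text
(no output)
```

View pics/top0.png

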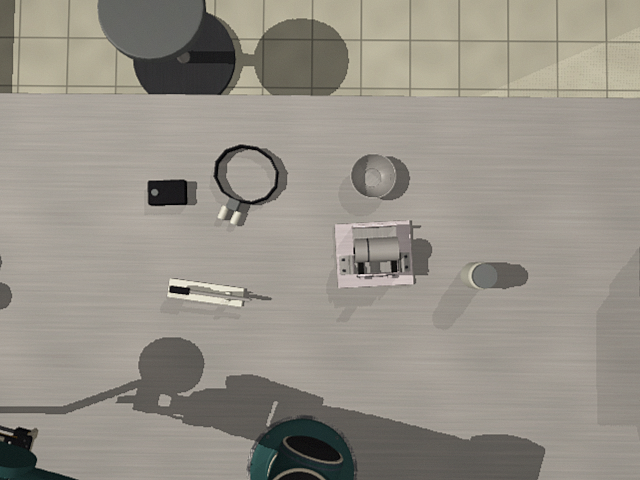

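View pics/scene0.png

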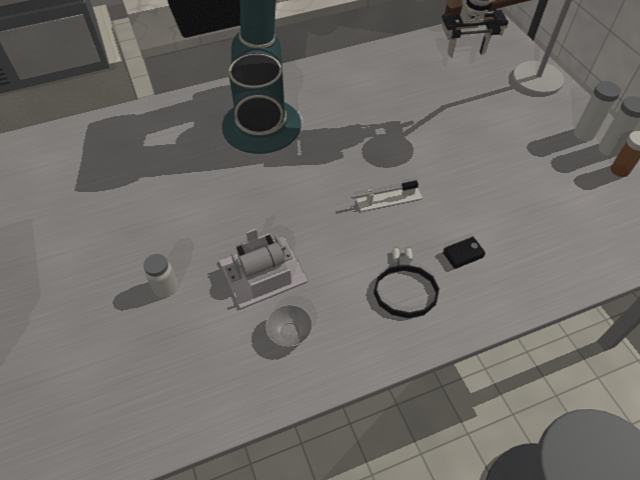

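```bash
sleep 0.1
```

```text
(no output)
```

View pics/top0_rack.png

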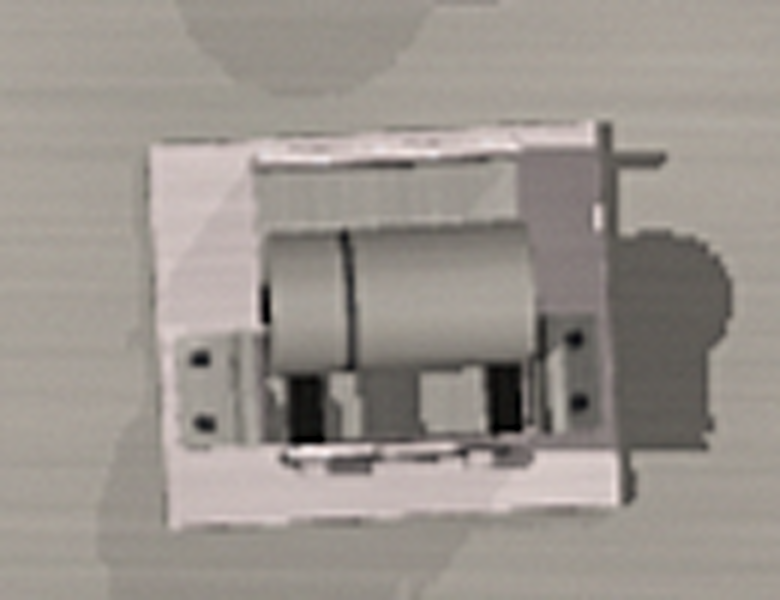

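View pics/scene0_rack.png

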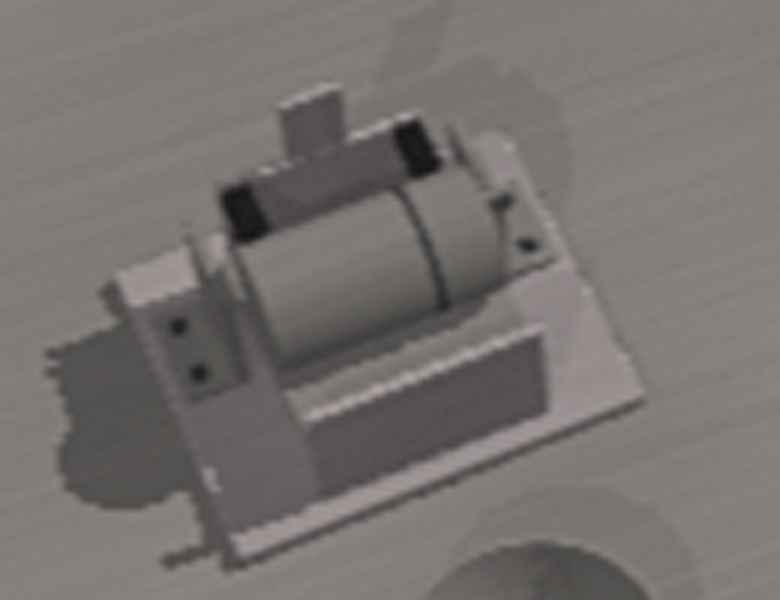

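View pics/top0_bar.png

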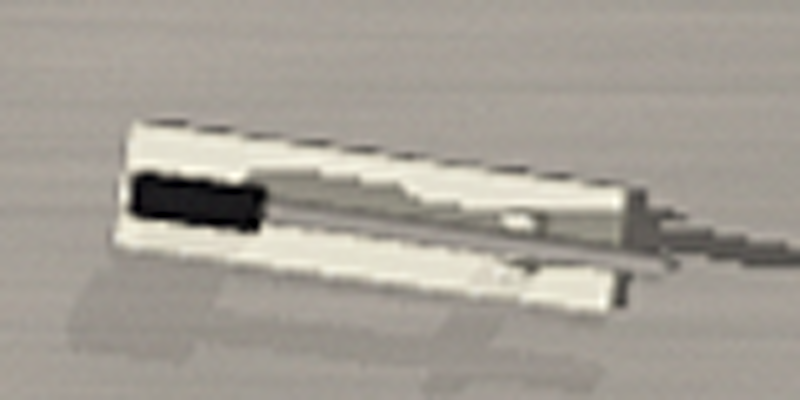

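View pics/scene0_bar.png

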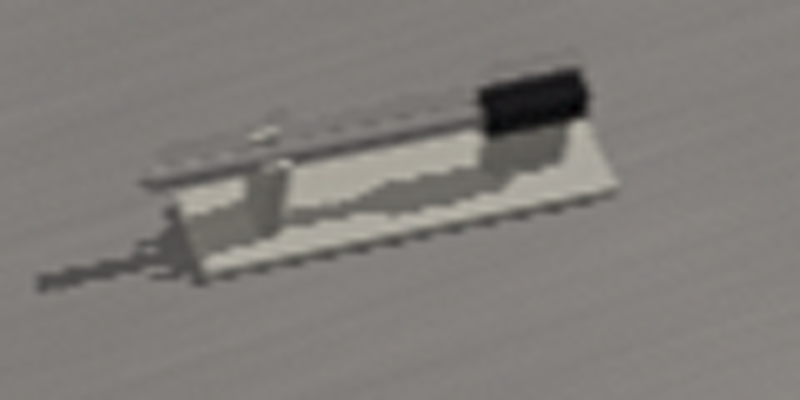

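```bash
cat > h.py <<'E'
import numpy as np,cv2,pickle
from scipy.optimize import least_squares
np.set_printoptions(precision=4,suppress=True)
CAM={}
def cams():
    from workcell import robot
    for n in("scene","top"): CAM[n]=robot.camera_params(n)
cams()
def proj(n,X):
    c=CAM[n];p=(np.atleast_2d(X)@c["R"].T+c["t"])@c["camera_matrix"].T
    return p[:,:2]/p[:,2:]
def atz(n,uv,z):
    c=CAM[n];d=c["R"].T@np.linalg.solve(c["camera_matrix"],[uv[0],uv[1],1]);o=-c["R"].T@c["t"]
    return o+d*(z-o[2])/d[2]
def tf(p,P):  # p=x,y,yaw
    c,s=np.cos(p[2]),np.sin(p[2]);P=np.atleast_2d(P)
    return P@np.array([[c,s,0],[-s,c,0],[0,0,1]])+[p[0],p[1],0]
def cp(x0,y0,k,pts): return [(x0+(a+.5)/k-.5,y0+(b+.5)/k-.5) for a,b in pts]
E
python3 - <<'E'
from h import *
# bar
hb=cp(150,260,6.667,[(132,175),(266,188),(260,231),(130,216)]) 
c=np.mean(hb,0);print("handle px",c)
print("handle top z.059",atz("top",c,.059))
tip=cp(150,260,6.667,[(678,264)])[0]
print("tip top",atz("top",tip,.05))
tips=cp(330,170,6.667,[(143,184)])[0];print("tip scene",atz("scene",tips,.05))
hs=np.mean(cp(330,170,6.667,[(480,88),(580,70),(590,117),(488,136)]),0);print("handle scene",atz("scene",hs,.052))
# rack base corners, try z
bt=cp(310,200,6,[(150,143),(605,122),(622,505),(172,525)])
bs=cp(200,215,6,[(235,568),(645,398)])
for z in(0.008,.012):
    for u in bt: print(z,atz("top",u,z))
    for u in bs: print(z,"s",atz("scene",u,z))
E
```

```text
handle px [179.1235 289.9485]
handle top z.059 [0.472  0.3185 0.059 ]
tip top [0.4498 0.1336 0.05  ]
tip scene [0.4501 0.135  0.05  ]
handle scene [0.4738 0.3182 0.052 ]
0.008 [ 0.6506 -0.0808  0.008 ]
0.008 [ 0.6619 -0.2826  0.008 ]
0.008 [ 0.4924 -0.2906  0.008 ]
0.008 [ 0.4816 -0.092   0.008 ]
0.008 s [ 0.6644 -0.2844  0.008 ]
0.008 s [ 0.6496 -0.083   0.008 ]
0.012 [ 0.6503 -0.0807  0.012 ]
0.012 [ 0.6616 -0.282   0.012 ]
0.012 [ 0.4925 -0.29    0.012 ]
0.012 [ 0.4817 -0.0918  0.012 ]
0.012 s [ 0.6666 -0.2846  0.012 ]
0.012 s [ 0.6519 -0.0838  0.012 ]
```

```bash
cat >> h.py <<'E'
def overlay(img,n,p,s,box,k,out):
    x0,y0,w,h=box
    a=cv2.resize(img[y0:y0+h,x0:x0+w],(w*k,h*k),interpolation=cv2.INTER_CUBIC)
    a=np.clip(a.astype(float)*1.5,0,255).astype(np.uint8)
    def L(P,col):
        q=proj(n,tf(p,np.array(P)/1000.));q=((q-[x0,y0]+.5)*k-.5)
        cv2.polylines(a,[np.round(q*8).astype(np.int32)],False,col,1,cv2.LINE_AA,3)
    zb=8
    L([(85,100,zb),(85,-100,zb),(-85,-100,zb),(-85,100,zb),(85,100,zb)],(0,255,0))
    for y in(68,62,-62,-68):
        L([(s-47,y,80),(s+3,y,80)],(0,0,255)); L([(s-47,y,80),(s-47,y,zb),(s+3,y,zb),(s+3,y,80)],(0,0,255)) if abs(y)==68 else 0
    for x in(-40,-45):
        L([(x,-50,30),(x,-50,90),(x,-15,90),(x,-15,132),(x,15,132),(x,15,90),(x,50,90),(x,50,30)],(255,255,0))
    t=np.linspace(0,2*np.pi,40)
    for y in(-55,55): L([(21+30*np.cos(i),y,78+30*np.sin(i)) for i in t],(0,255,255))
    cv2.imwrite(out,a)
E
python3 - <<'E'
from h import *
p=[.5716,-.1865,.0545]
overlay(cv2.imread("pics/top0.png"),"top",p,0,(310,200,130,100),6,"pics/o1.png")
overlay(cv2.imread("pics/scene0.png"),"scene",p,0,(200,215,130,100),6,"pics/o2.png")
E
```

```text
(no output)
```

View pics/o1.png

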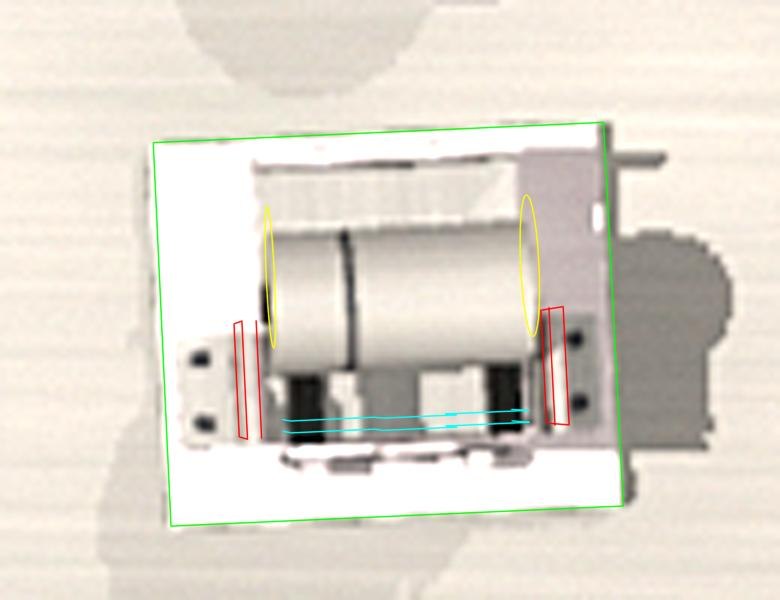

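View pics/o2.png

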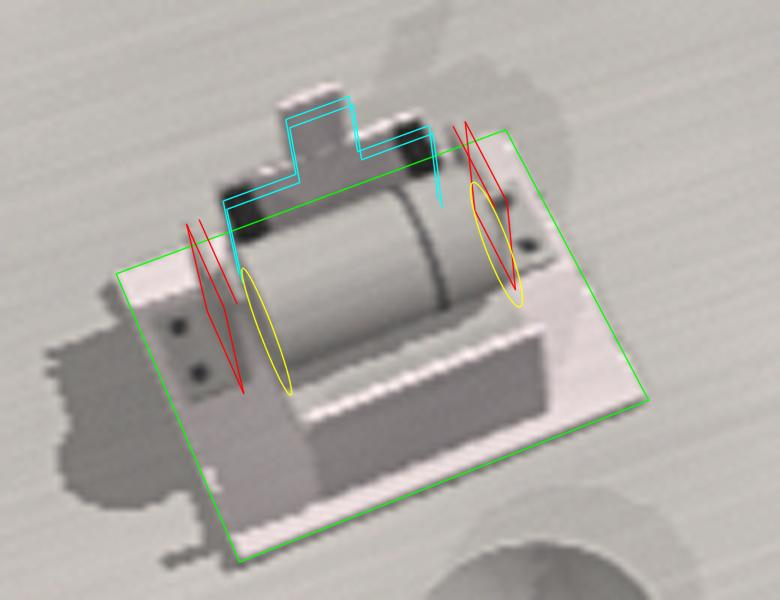

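```bash
sed -i 's/L(\[(85,100,zb),(85,-100,zb),(-85,-100,zb),(-85,100,zb),(85,100,zb)\]/L([(95,100,zb),(95,-100,zb),(-75,-100,zb),(-75,100,zb),(95,100,zb)]/; s/\*1.5,0,255/*1.1,0,255/' h.py
python3 - <<'E'
from h import *
p=[.5716-.01,-.1865-.0005,.0545]
overlay(cv2.imread("pics/top0.png"),"top",p,-5,(310,200,130,100),6,"pics/o1.png")
overlay(cv2.imread("pics/scene0.png"),"scene",p,-5,(200,215,130,100),6,"pics/o2.png")
E
```

```text
(no output)
```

View pics/o1.png

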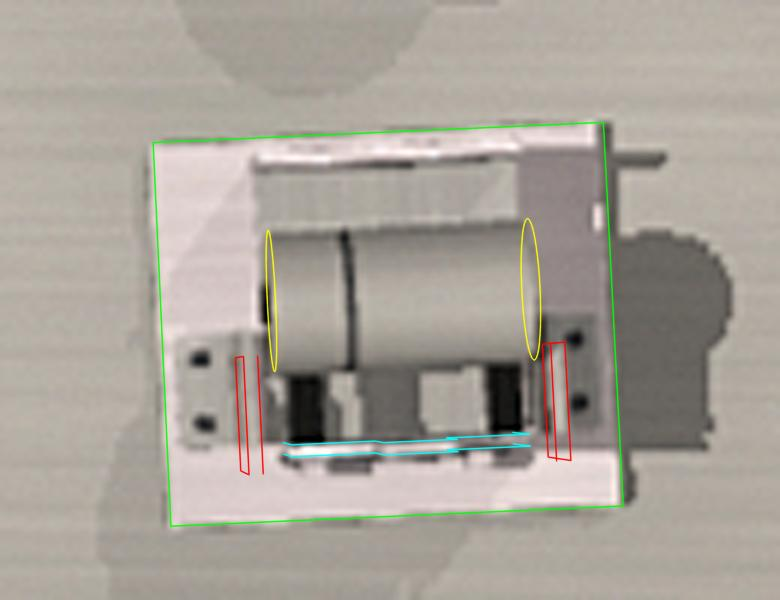

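View pics/o2.png

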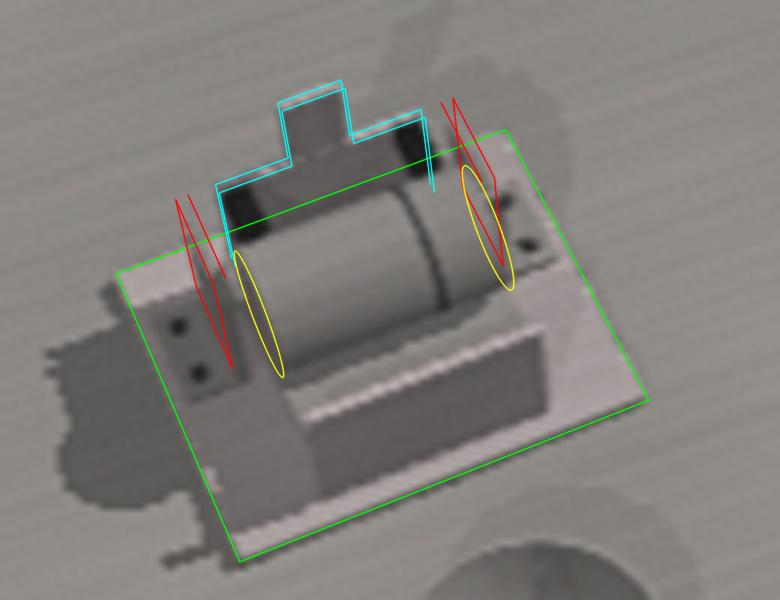

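```bash
sed -i 's/zb=8$/zb=8;F=11/; s/^    for x in(-40,-45):/    for q in(1,-1): L([(s-47,q*68,F),(s-47,q*92,F),(s+3,q*92,F),(s+3,q*68,F)],(255,0,255))\n    for x in(-40,-45):/' h.py
python3 - <<'E'
from h import *
p=np.array([.5616,-.187,.0545])
def inv(X):
    c,s=np.cos(p[2]),np.sin(p[2]);d=X-[p[0],p[1],0];return 1000*np.array([c*d[0]+s*d[1],-s*d[0]+c*d[1],d[2]])
for n,b,P in(("top",(310,200,6),[(201,358),(204,423),(575,339),(578,402)]),("scene",(200,215,6),[(179,326),(199,373),(503,201),(527,245)])):
    for u in cp(*b,P):
        print(n,inv(atz(n,u,.012)))
for n,b,P in(("top",(310,200,6),[(176,337),(182,447),(597,314),(600,430)]),):
    for u in cp(*b,P): print(n,inv(atz(n,u,.012)))
overlay(cv2.imread("pics/top0.png"),"top",p,6,(310,200,130,100),6,"pics/o1.png")
overlay(cv2.imread("pics/scene0.png"),"scene",p,6,(200,215,130,100),6,"pics/o2.png")
E
```

```text
top [-1.6637 83.181  12.    ]
top [-30.3576  83.1936  12.    ]
top [ -0.6541 -82.1495  12.    ]
top [-28.4595 -82.0449  12.    ]
scene [-31.6447 -83.069   12.    ]
scene [ -3.3403 -83.2976  12.    ]
scene [-33.44    81.6105  12.    ]
scene [-5.1697 82.0993 12.    ]
top [ 8.0907 93.7815 12.    ]
top [-40.4869  93.3811  12.    ]
top [  9.9351 -92.4156  12.    ]
top [-41.2084 -91.0968  12.    ]
```

View pics/o1.png

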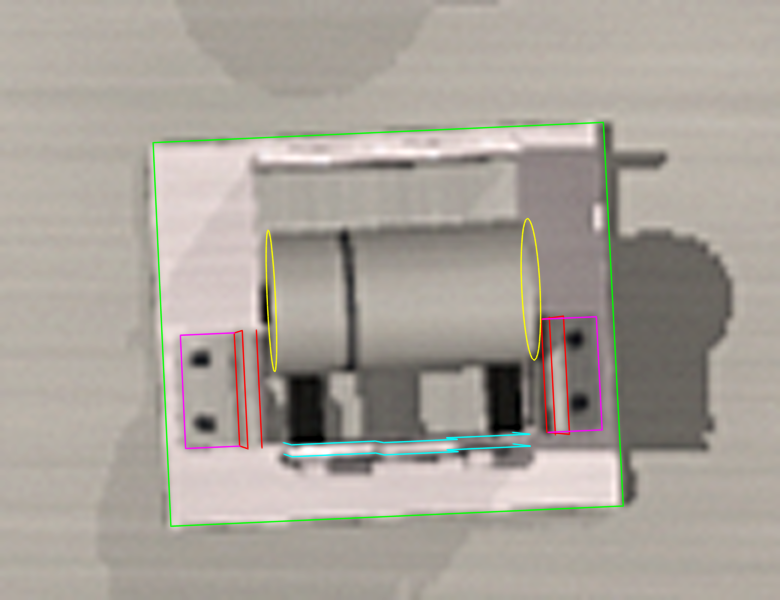

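View pics/o2.png

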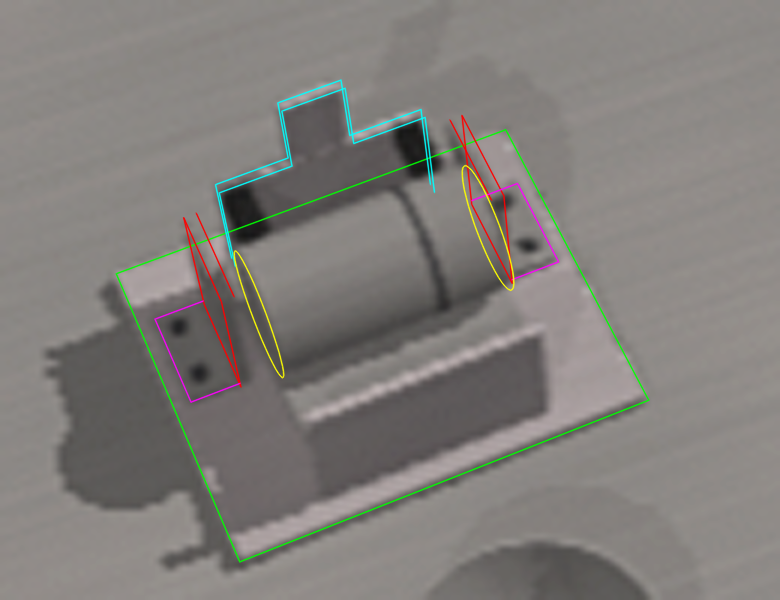

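```bash
cat >> h.py <<'E'
from scipy.spatial.transform import Rotation as Ro
def downrot(yaw): # jaw along x-axis of frame w/ yaw, tool z = -y of it
    c,s=np.cos(yaw),np.sin(yaw);return np.array([[0,c,s],[0,s,-c],[-1,0,0]])
def plan(T,R,n,start=None):
    from workcell import robot
    if start is None:
        o=robot.observe();p,r=o["tool_pos"],o["tool_rot"]
    else: p,r=start
    p=np.array(p);r=np.array(r);T=np.array(T)
    rv=Ro.from_matrix(r.T@R).as_rotvec()
    rows=[];p0=p.copy()
    for i in range(n):
        sh=np.round(r.T@(p0+(T-p0)*(i+1)/n-p),3 if i<n-1 else 4);p=p+r@sh
        left=Ro.from_matrix(r.T@R).as_rotvec()/(n-i);left=np.round(left,3);r=r@Ro.from_rotvec(left).as_matrix()
        rows.append([sh.tolist(),left.tolist()])
    for k in range(0,n,8): print(str(rows[k:k+8]).replace(" ",""))
    print("end err",p-T,Ro.from_matrix(r.T@R).as_rotvec())
    return p,r
E
python3 - <<'E'
from h import *
R=downrot(-.124)
plan([.473,.3185,.13],R,14)
E
```

```text
[[[0.008,-0.018,0.027],[0.103,0.0,0.0]],[[0.007,-0.015,0.029],[0.103,0.0,0.0]],[[0.008,-0.012,0.03],[0.103,0.0,0.0]],[[0.008,-0.008,0.031],[0.103,0.0,0.0]],[[0.007,-0.006,0.032],[0.103,0.0,0.0]],[[0.008,-0.002,0.033],[0.103,0.0,0.0]],[[0.008,0.001,0.032],[0.103,0.0,0.0]],[[0.008,0.005,0.032],[0.103,0.0,0.0]]]
[[[0.007,0.008,0.032],[0.103,0.0,0.0]],[[0.008,0.01,0.03],[0.104,0.0,0.0]],[[0.008,0.015,0.029],[0.103,0.0,0.0]],[[0.007,0.017,0.028],[0.104,0.0,0.0]],[[0.008,0.02,0.026],[0.103,0.0,0.0]],[[0.0076,0.0218,0.0234],[0.104,0.0,0.0]]]
end err [-0. -0.  0.] [-0.  0.  0.]
```

>>> play_rows(commands=[[[0.008,-0.018,0.027],[0.103,0,0]],[[0.007,-0.015,0.029],[0.103,0,0]],[[0.008,-0.012,0.03],[0.103,0,0]],[[0.008,-0.008,0.031],[0.103,0,0]],[[0.007,-0.006,0.032],[0.103,0,0]],[[0.008,-0.002,0.033],[0.103,0,0]],[[0.008,0.001,0.032],[0.103,0,0]],[[0.008,0.005,0.032],[0.103,0,0]]], jaw=0)

```text
time: 1.8
tool_pos: [0.3426, 0.4615, 0.1755]
tool_rot: [[0.0, 0.881, 0.473], [0.0, 0.473, -0.881], [-1.0, 0.0, -0.0]]
wrist_force: [0.3, -0.3, -0.8]
gripper_width: 0.503
```

>>> play_rows(commands=[[[0.007,0.008,0.032],[0.103,0,0]],[[0.008,0.01,0.03],[0.104,0,0]],[[0.008,0.015,0.029],[0.103,0,0]],[[0.007,0.017,0.028],[0.104,0,0]],[[0.008,0.02,0.026],[0.103,0,0]],[[0.0076,0.0218,0.0234],[0.104,0,0]],[[0,0,0],[0,0,0]]])

```text
time: 2.5
tool_pos: [0.4745, 0.316, 0.129]
tool_rot: [[-0.001, 0.992, -0.13], [-0.001, -0.13, -0.992], [-1.0, -0.001, 0.001]]
wrist_force: [1.0, -0.5, 0.2]
gripper_width: 0.503
```

Run:
```python
from h import *
from workcell import robot
o=robot.observe();print(o["time"],o["tool_pos"],o["tool_rot"],o["joint_pos"],o["wrist_force"])
plan([.473,.3185,.05],downrot(-.124),6)
f=robot.grab_frame("top");cv2.imwrite("pics/t1.png",f[:,:,::-1]);cv2.imwrite("pics/t1b.png",cv2.resize(f[230:330,130:290,::-1],(800,500),interpolation=2))
```

```text
2.5 [0.4745 0.316  0.129 ] [[-0.0008  0.9915 -0.13  ]
 [-0.0012 -0.13   -0.9915]
 [-1.     -0.0006  0.0013]] [ 0.5431 -0.0611  1.8001 -0.0007  1.4038  0.6736] [ 0.9921 -0.5354  0.1616]
[[[0.013,-0.0,-0.0],[-0.001,0.0,0.0]],[[0.013,-0.001,-0.001],[-0.001,0.0,0.0]],[[0.013,0.0,-0.0],[-0.001,0.0,0.0]],[[0.014,-0.0,-0.001],[-0.001,0.0,0.0]],[[0.013,-0.0,-0.0],[-0.001,0.001,0.0]],[[0.013,-0.0007,-0.0004],[-0.001,0.0,0.001]]]
end err [ 0. -0. -0.] [-0.0004  0.0003 -0.0004]
```

View pics/t1b.png

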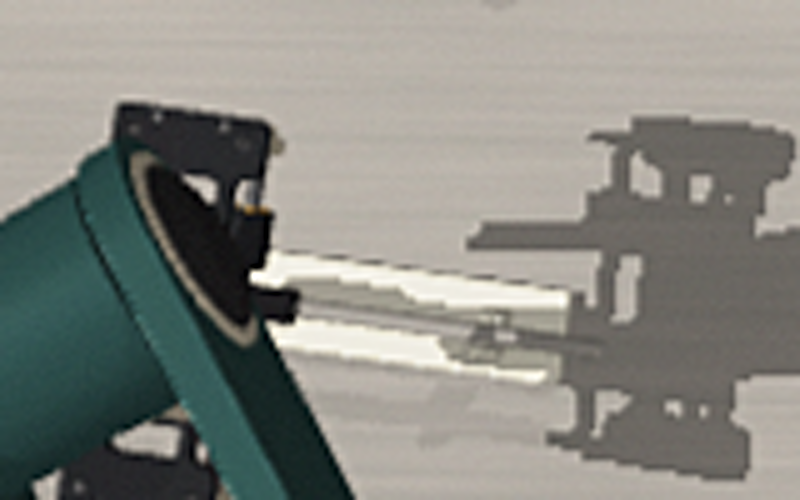

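>>> play_rows(commands=[[[0.013,0,0],[-0.001,0,0]],[[0.013,-0.001,-0.001],[-0.001,0,0]],[[0.013,0,0],[-0.001,0,0]],[[0.014,0,-0.001],[-0.001,0,0]],[[0.013,0,0],[-0.001,0,0]],[[0.013,0,0],[-0.001,0,0]],[[0,0,0],[0,0,0]],[[0,0,0],[0,0,0]]])

```text
time: 3.35
tool_pos: [0.4722, 0.3206, 0.0509]
tool_rot: [[-0.0, 0.993, -0.118], [-0.0, -0.118, -0.993], [-1.0, -0.0, 0.0]]
wrist_force: [-0.3, 0.1, -0.1]
gripper_width: 0.5
```

>>> play_rows(commands=[[[0,0,0],[0,0,0]],[[0,0,0],[0,0,0]],[[0,0,0],[0,0,0]],[[0,0,0],[0,0,0]],[[0,0,0],[0,0,0]]], jaw=-1, force=40)

```text
time: 3.85
tool_pos: [0.4723, 0.3206, 0.0513]
tool_rot: [[0.0, 0.993, -0.118], [0.0, -0.118, -0.993], [-1.0, 0.0, -0.0]]
wrist_force: [0.2, -0.1, 2.8]
gripper_width: 0.19
```

Run:
```python
from h import *
from workcell import robot
o=robot.observe();p0,r0=o["tool_pos"],o["tool_rot"]
s=plan(p0+[0,0,.04],r0,3)
p=np.array([.5616,-.187,.0545])
T=tf(p,np.array([[-.016,.068+.185+.012+.002,.0593]]))[0];print(T)
plan(T,downrot(p[2]),12,s)
```

```text
[[[-0.013,0.0,-0.0],[0.0,0.0,0.0]],[[-0.014,0.0,-0.0],[0.0,0.0,0.0]],[[-0.013,0.0,-0.0],[0.0,0.0,0.0]]]
end err [-0. -0. -0.] [0. 0. 0.]
[0.5311 0.0787 0.0593]
[[[0.003,0.007,0.019],[-0.014,-0.0,-0.0]],[[0.002,0.007,0.02],[-0.014,-0.0,-0.0]],[[0.003,0.007,0.02],[-0.014,-0.0,-0.0]],[[0.003,0.006,0.019],[-0.015,-0.0,-0.0]],[[0.002,0.006,0.02],[-0.014,-0.0,-0.0]],[[0.003,0.006,0.02],[-0.015,-0.0,-0.0]],[[0.003,0.006,0.02],[-0.014,-0.0,-0.0]],[[0.002,0.005,0.02],[-0.015,-0.0,-0.0]]]
[[[0.003,0.005,0.02],[-0.014,-0.0,-0.0]],[[0.003,0.005,0.021],[-0.015,-0.0,-0.0]],[[0.002,0.004,0.02],[-0.014,-0.0,-0.0]],[[0.003,0.0041,0.0201],[-0.015,-0.0,-0.0]]]
end err [-0.  0. -0.] [ 0.0005 -0.0002 -0.0003]
```

>>> play_rows(commands=[[[-0.01,0,0],[0,0,0]],[[-0.02,0,0],[0,0,0]],[[-0.02,0,0],[0,0,0]],[[0,0.007,0.019],[-0.014,0,0]],[[0,0.007,0.02],[-0.014,0,0]],[[0,0.007,0.02],[-0.014,0,0]],[[0,0.006,0.019],[-0.015,0,0]],[[0,0.006,0.02],[-0.014,0,0]]])

```text
time: 4.65
tool_pos: [0.4964, 0.2193, 0.1017]
tool_rot: [[0.0, 0.999, -0.046], [0.0, -0.046, -0.999], [-1.0, 0.0, -0.0]]
wrist_force: [0.1, 0.2, -0.7]
gripper_width: 0.195
```

>>> play_rows(commands=[[[0,0.006,0.02],[-0.015,0,0]],[[0,0.006,0.02],[-0.014,0,0]],[[0,0.005,0.02],[-0.015,0,0]],[[0.01,0.005,0.02],[-0.014,0,0]],[[0.01,0.005,0.02],[-0.015,0,0]],[[0.01,0.004,0.02],[-0.014,0,0]],[[0.01,0.004,0.02],[-0.015,0,0]],[[0,0,0],[0,0,0]]])

```text
time: 5.45
tool_pos: [0.5306, 0.0781, 0.0603]
tool_rot: [[-0.002, 0.999, 0.054], [-0.0, 0.054, -0.999], [-1.0, -0.002, 0.0]]
wrist_force: [-0.2, 0.3, -2.1]
gripper_width: 0.188
```

>>> play_rows(commands=[[[0,0,0],[0,0,0]],[[0,0,0],[0,0,0]]])

```text
time: 5.65
tool_pos: [0.531, 0.0804, 0.0618]
tool_rot: [[0.001, 0.998, 0.055], [0.0, 0.055, -0.998], [-1.0, 0.001, -0.0]]
wrist_force: [-0.2, 0.5, -1.3]
gripper_width: 0.186
```

Run:
```python
from h import *
from workcell import robot
o=robot.observe();print(o["time"],o["tool_pos"],o["tool_rot"],o["wrist_force"],o["gripper_width"])
p=np.array([.5616,-.187,.0545])
for n,b in(("top",(270,210,130,90)),("scene",(220,190,130,90))):
    f=robot.grab_frame(n)[:,:,::-1].copy();cv2.imwrite(f"pics/{n}2.png",f)
    x,y,w,h=b;cv2.imwrite(f"pics/{n}2z.png",cv2.resize(f[y:y+h,x:x+w],(w*6,h*6),interpolation=2))
T=tf(p,np.array([[-.016,.068+.185+.012+.002,.0593]]))[0];plan(T,downrot(p[2]),2)
```

```text
5.65 [0.531  0.0804 0.0618] [[ 0.0007  0.9985  0.055 ]
 [ 0.0002  0.055  -0.9985]
 [-1.      0.0007 -0.0002]] [-0.2373  0.5007 -1.3244] 0.1857968260059922
[[[0.001,0.0,0.001],[0.001,-0.0,-0.0]],[[0.0013,0.0001,0.0007],[0.0,-0.0,-0.001]]]
end err [0. 0. 0.] [ 0.0002 -0.0001  0.0003]
```

View pics/top2z.png

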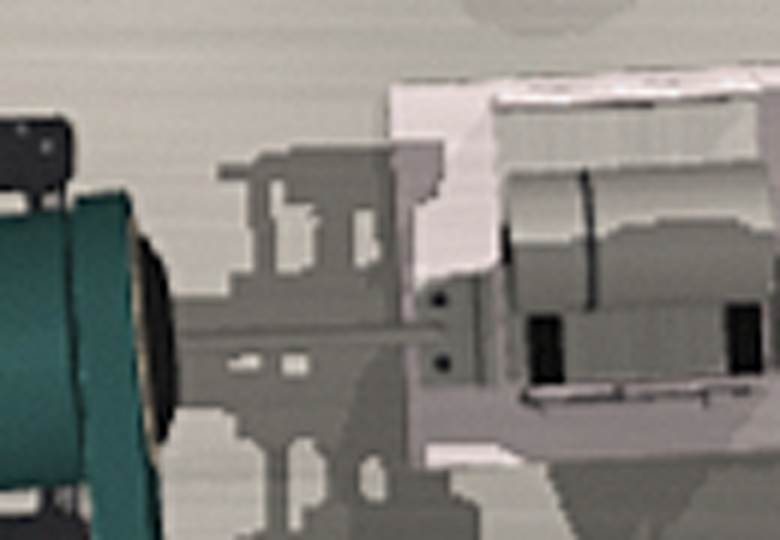

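View pics/scene2z.png

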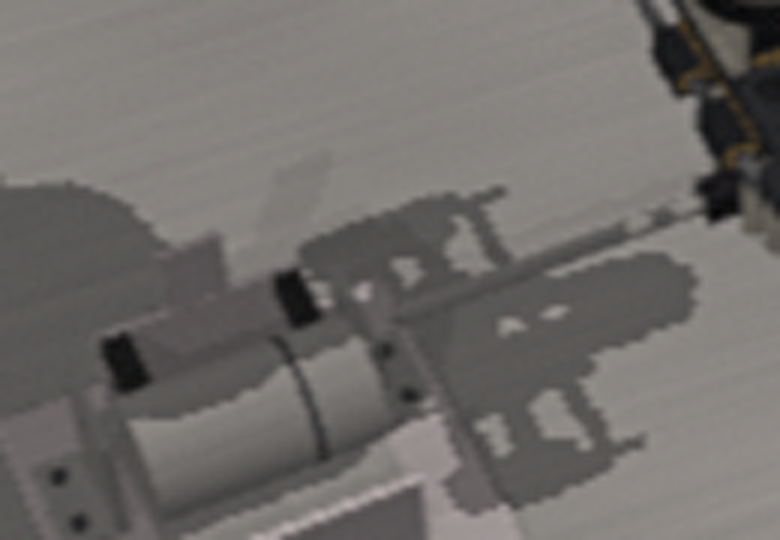

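Run:
```python
from h import *
for n,(x,y,w,h) in(("top",(320,245,50,37)),("scene",(255,225,50,37))):
    f=cv2.imread(f"pics/{n}2.png")[y:y+h,x:x+w].astype(float)
    f=np.clip((f-40)*2.0,0,255).astype(np.uint8)
    cv2.imwrite(f"pics/{n}2e.png",cv2.resize(f,(w*16,h*16),interpolation=2))
p=np.array([.5616,-.187,.0545])
E=tf(p,np.array([[-.016,.068,.058]]));print([( (proj(n,E)[0]-b+.5)*16-.5) for n,b in(("top",[320,245]),("scene",[255,225]))])
```

```text
[array([486.1133, 318.1721]), array([414.3622, 327.3504])]
```

View pics/top2e.png

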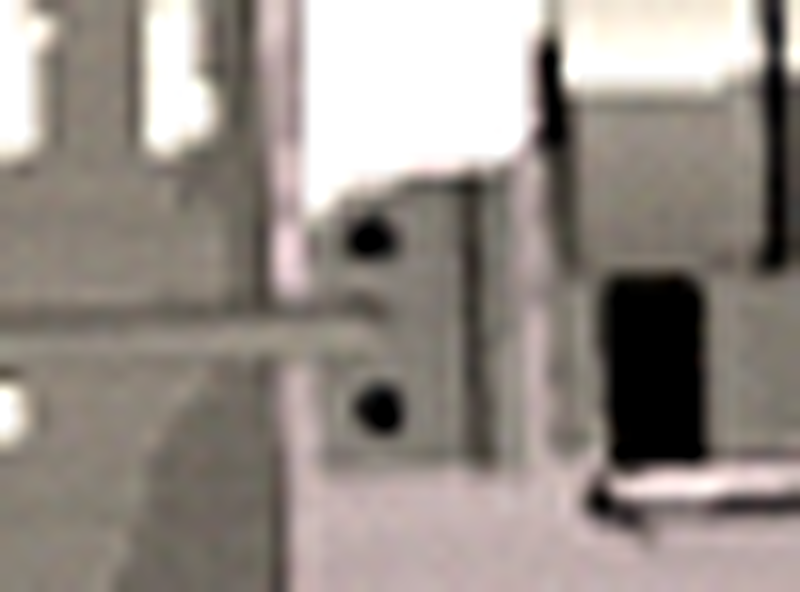

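View pics/scene2e.png

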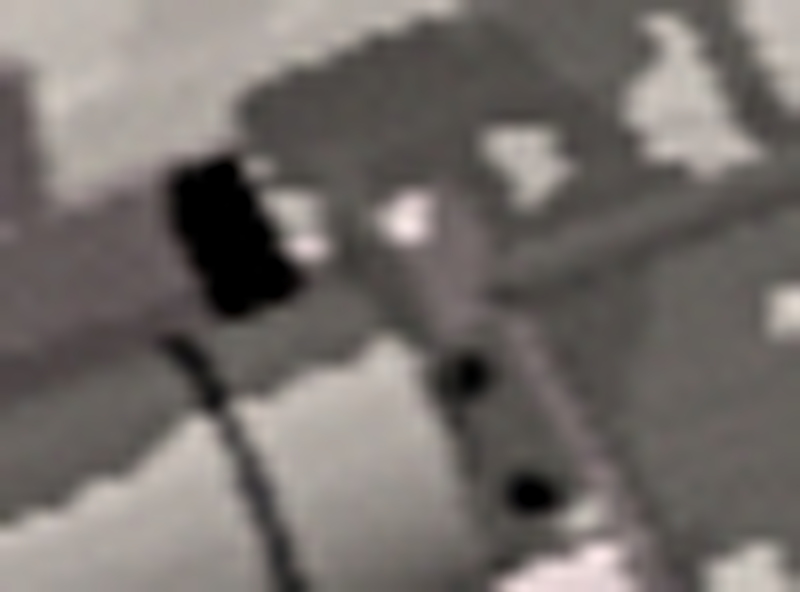

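Run:
```python
from h import *
from workcell import robot
o=robot.observe();tp,r=o["tool_pos"],o["tool_rot"]
for dz in(-.0013,-.005):
  for L in (.187,.1,.06):
    X=tp+r[:,2]*L+[0,0,dz]
    print(dz,L,[( (proj(n,X)[0]-b+.5)*16-.5) for n,b in(("top",[320,245]),("scene",[255,225]))])
```

```text
-0.0013 0.187 [array([401.2481, 320.9226]), array([486.9465, 293.134 ])]
-0.0013 0.1 [array([-139.9078,  345.7448]), array([941.5357, 122.9767])]
-0.0013 0.06 [array([-388.6496,  357.1543]), array([1146.4945,   46.2586])]
-0.005 0.187 [array([400.3213, 320.8997]), array([488.0502, 305.4325])]
-0.005 0.1 [array([-139.5539,  345.6632]), array([941.731 , 135.4459])]
-0.005 0.06 [array([-387.7072,  357.0457]), array([1146.2882,   58.8017])]
```

>>> play_rows(commands=[[[0.0015,0,0.001],[0,0,0]],[[0.0005,0,0.004],[0,0,0]],[[0,0,0.004],[0,0,0]],[[0,0,0.003],[0,0,0]],[[0,0,0.002],[0,0,0]],[[0,0,0.002],[0,0,0]]])

```text
time: 6.35
tool_pos: [0.5318, 0.0636, 0.0591]
tool_rot: [[0.0, 0.998, 0.055], [0.0, 0.055, -0.998], [-1.0, 0.0, -0.0]]
wrist_force: [0.2, 0.1, -2.2]
gripper_width: 0.198
```

>>> play_rows(commands=[[[0,0,0.002],[0,0,0]],[[0,0,0.002],[0,0,0]],[[0,0,0.002],[0,0,0]]])

```text
time: 6.65
tool_pos: [0.5321, 0.0577, 0.0591]
tool_rot: [[-0.0, 0.998, 0.055], [-0.0, 0.055, -0.998], [-1.0, -0.0, 0.0]]
wrist_force: [-1.3, 0.2, -2.2]
gripper_width: 0.189
```

>>> play_rows(commands=[[[0,0,0.003],[0,0,0]],[[0,0,0.003],[0,0,0]],[[0,0,0.003],[0,0,0]],[[0,0,0.003],[0,0,0]]])

```text
time: 7.05
tool_pos: [0.5327, 0.0456, 0.0591]
tool_rot: [[0.0, 0.998, 0.055], [-0.0, 0.055, -0.998], [-1.0, 0.0, 0.0]]
wrist_force: [0.4, -0.3, -1.4]
gripper_width: 0.187
```

Run:
```python
from h import *
from workcell import robot
o=robot.observe();print(o["wrist_force"],o["moment"],o["tool_pos"])
for n,(x,y,w,h) in(("top",(320,240,70,50)),("scene",(230,220,70,50))):
    f=robot.grab_frame(n)[:,:,::-1].copy();cv2.imwrite(f"pics/{n}3.png",f)
    f=np.clip((f[y:y+h,x:x+w].astype(float)-40)*2.0,0,255).astype(np.uint8)
    cv2.imwrite(f"pics/{n}3e.png",cv2.resize(f,(w*11,h*11),interpolation=2))
```

```text
[ 0.4006 -0.3075 -1.41  ] [-0.014   0.0566 -0.0008] [0.5327 0.0456 0.0591]
```

View pics/top3e.png

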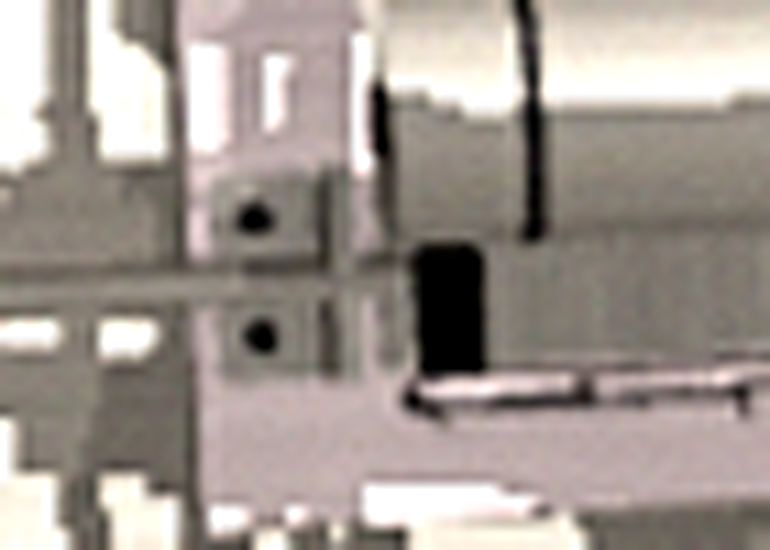

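View pics/scene3e.png

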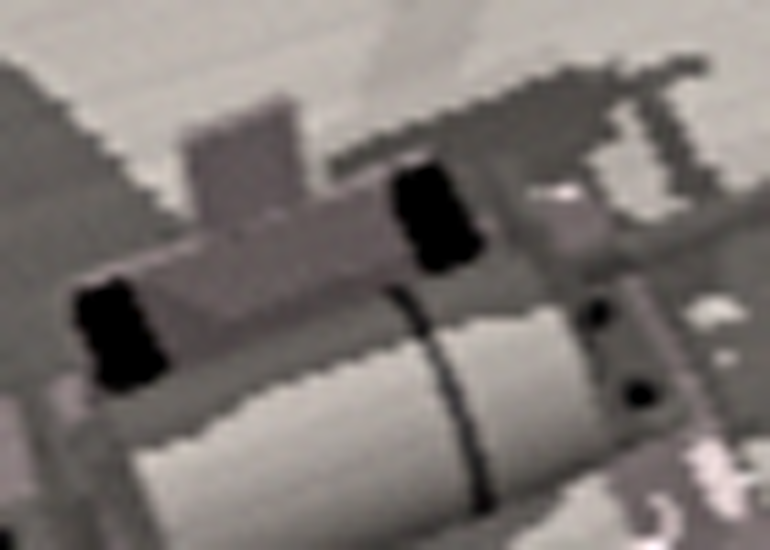

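>>> play_rows(commands=[[[0,0,0.006],[0,0,0]],[[0,0,0.01],[0,0,0]],[[0,0,0.012],[0,0,0]],[[0,0,0.012],[0,0,0]],[[0,0,0.012],[0,0,0]],[[0,0,0.012],[0,0,0]],[[0,0,0.012],[0,0,0]],[[0,0,0.01],[0,0,0]]])

```text
time: 7.95
tool_pos: [0.5374, -0.0412, 0.059]
tool_rot: [[-0.0, 0.999, 0.055], [-0.0, 0.055, -0.999], [-1.0, -0.0, 0.0]]
wrist_force: [-0.1, -0.5, -2.3]
gripper_width: 0.19
```

>>> play_rows(commands=[[[0,0,0.005],[0,0,0]],[[0,0,0.005],[0,0,0]],[[0,0,0.004],[0,0,0]],[[0,0,0.004],[0,0,0]]])

```text
time: 8.35
tool_pos: [0.5385, -0.0581, 0.059]
tool_rot: [[0.0, 0.998, 0.055], [0.0, 0.055, -0.998], [-1.0, 0.0, -0.0]]
wrist_force: [-0.8, -0.0, -1.0]
gripper_width: 0.187
```

>>> play_rows(commands=[[[0,0,0.004],[0,0,0]],[[0,0,0.004],[0,0,0]],[[0,0,0.004],[0,0,0]],[[0,0,0.004],[0,0,0]]])

```text
time: 8.75
tool_pos: [0.5393, -0.0743, 0.059]
tool_rot: [[-0.0, 0.998, 0.055], [-0.0, 0.055, -0.998], [-1.0, -0.0, 0.0]]
wrist_force: [-0.3, -0.4, -1.7]
gripper_width: 0.188
```

>>> play_rows(commands=[[[0,0,0.004],[0,0,0]],[[0,0,0.004],[0,0,0]],[[0,0,0.004],[0,0,0]],[[0,0,0.002],[0,0,0]]])

```text
time: 9.15
tool_pos: [0.5401, -0.0884, 0.059]
tool_rot: [[-0.0, 0.998, 0.055], [-0.0, 0.055, -0.998], [-1.0, -0.0, 0.0]]
wrist_force: [0.3, -0.1, -1.8]
gripper_width: 0.189
```

Run:
```python
from h import *
from workcell import robot
o=robot.observe();print(o["time"],o["wrist_force"],o["moment"],o["tool_pos"])
for n,(x,y,w,h) in(("top",(330,230,100,70)),("scene",(200,215,110,80))):
    f=robot.grab_frame(n)[:,:,::-1].copy();cv2.imwrite(f"pics/{n}4.png",f)
    f=np.clip((f[y:y+h,x:x+w].astype(float)-30)*1.7,0,255).astype(np.uint8)
    cv2.imwrite(f"pics/{n}4e.png",cv2.resize(f,(w*7,h*7),interpolation=2))
```

```text
9.15 [ 0.2665 -0.1019 -1.8498] [0.064  0.0427 0.0418] [ 0.5401 -0.0884  0.059 ]
```

View pics/top4e.png

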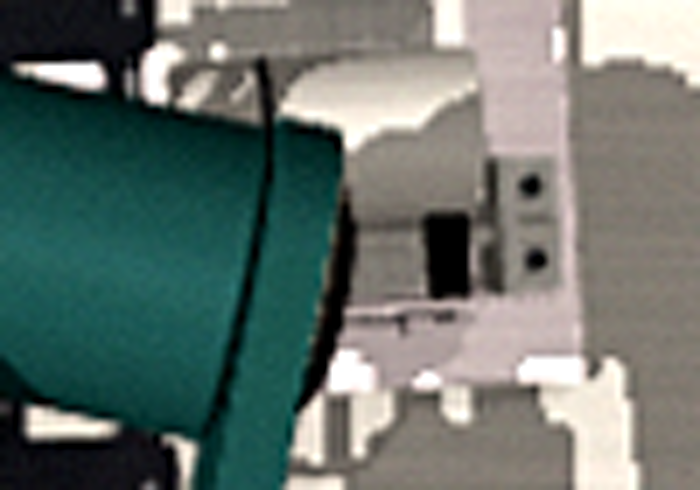

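View pics/scene4e.png

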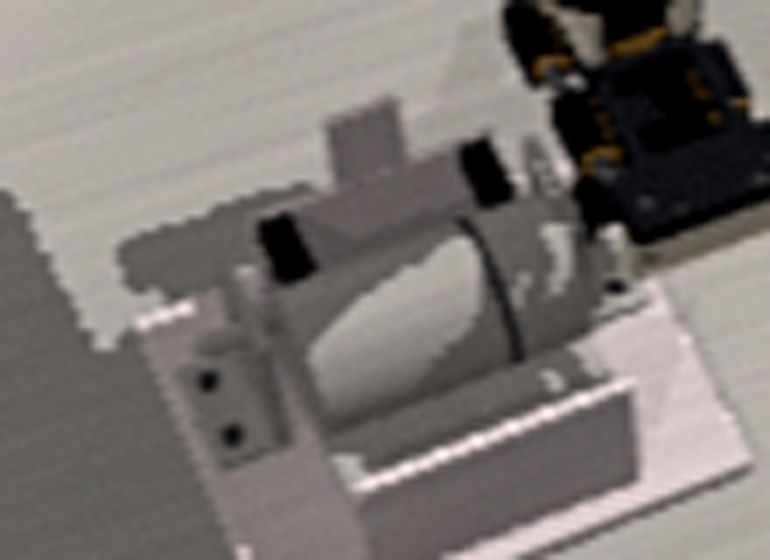

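>>> play_rows(commands=[[[0,0,0.002],[0,0,0]],[[0,0,0.002],[0,0,0]],[[0,0,0],[0,0,0]]])

```text
time: 9.55
tool_pos: [0.5403, -0.0921, 0.0591]
tool_rot: [[0.0, 0.998, 0.055], [-0.0, 0.055, -0.998], [-1.0, 0.0, 0.0]]
wrist_force: [0.3, 0.4, -2.0]
gripper_width: 0.191
```

>>> play_rows(commands=[[[0,0,0.001],[0,0,0]],[[0,0,0],[0,0,0]]])

```text
time: 9.75
tool_pos: [0.5403, -0.093, 0.0591]
tool_rot: [[0.0, 0.998, 0.055], [-0.0, 0.055, -0.998], [-1.0, 0.0, 0.0]]
wrist_force: [0.0, 1.0, -1.4]
gripper_width: 0.188
```

>>> play_rows(commands=[[[0,0,0.001],[0,0,0]],[[0,0,0],[0,0,0]]])

```text
time: 9.95
tool_pos: [0.5404, -0.0937, 0.0591]
tool_rot: [[-0.0, 0.998, 0.055], [0.001, 0.055, -0.998], [-1.0, -0.0, -0.001]]
wrist_force: [-1.7, 2.0, -0.9]
gripper_width: 0.191
```

>>> play_rows(commands=[[[0,0,0.001],[0,0,0]],[[0,0,0],[0,0,0]]])

```text
time: 10.15
tool_pos: [0.5404, -0.0938, 0.059]
tool_rot: [[-0.0, 0.998, 0.055], [0.002, 0.055, -0.998], [-1.0, -0.0, -0.002]]
wrist_force: [-2.1, 11.9, 1.1]
gripper_width: 0.19
```

>>> play_rows(commands=[[[0,0,0.001],[0,0,0]],[[0,0,0],[0,0,0]]])

```text
time: 10.35
tool_pos: [0.5403, -0.094, 0.059]
tool_rot: [[-0.001, 0.998, 0.055], [0.004, 0.055, -0.998], [-1.0, -0.0, -0.004]]
wrist_force: [-1.1, 20.5, 2.6]
gripper_width: 0.192
```

>>> play_rows(commands=[[[0,0,-0.001],[0,0,0]],[[0,0,0],[0,0,0]],[[0,0,0],[0,0,0]],[[0,0,0],[0,0,0]],[[0,0,0],[0,0,0]],[[0,0,0],[0,0,0]]], jaw=0)

```text
time: 10.95
tool_pos: [0.5405, -0.0951, 0.0591]
tool_rot: [[0.0, 0.998, 0.055], [-0.0, 0.055, -0.998], [-1.0, 0.0, 0.0]]
wrist_force: [-0.2, 0.1, 1.3]
gripper_width: 0.497
```

>>> play_rows(commands=[[[-0.01,0,0],[0,0,0]],[[-0.02,0,0],[0,0,0]],[[-0.03,0,0],[0,0,0]],[[-0.03,0,0],[0,0,0]],[[-0.03,0,0],[0,0,0]],[[-0.02,0,0],[0,0,0]],[[0,0,0],[0,0,0]],[[0,0,0],[0,0,0]]])

```text
time: 11.75
tool_pos: [0.5404, -0.0949, 0.1992]
tool_rot: [[0.0, 0.998, 0.055], [-0.0, 0.055, -0.998], [-1.0, 0.0, 0.0]]
wrist_force: [0.4, 0.7, -1.3]
gripper_width: 0.501
```

Run:
```python
from h import *
from workcell import robot
o=robot.observe();print(o["time"],o["wrist_force"],o["tool_pos"],o["joint_pos"])
for n,(x,y,w,h) in(("top",(330,230,100,70)),("scene",(200,215,110,80))):
    f=robot.grab_frame(n)[:,:,::-1].copy();cv2.imwrite(f"pics/{n}5.png",f)
    f=np.clip((f[y:y+h,x:x+w].astype(float)-30)*1.7,0,255).astype(np.uint8)
    cv2.imwrite(f"pics/{n}5e.png",cv2.resize(f,(w*7,h*7),interpolation=2))
```

```text
11.75 [ 0.3717  0.6975 -1.3002] [ 0.5404 -0.0949  0.1992] [-0.2204 -0.1484  1.7649 -0.      1.5246 -0.2754]
```

View pics/top5e.png

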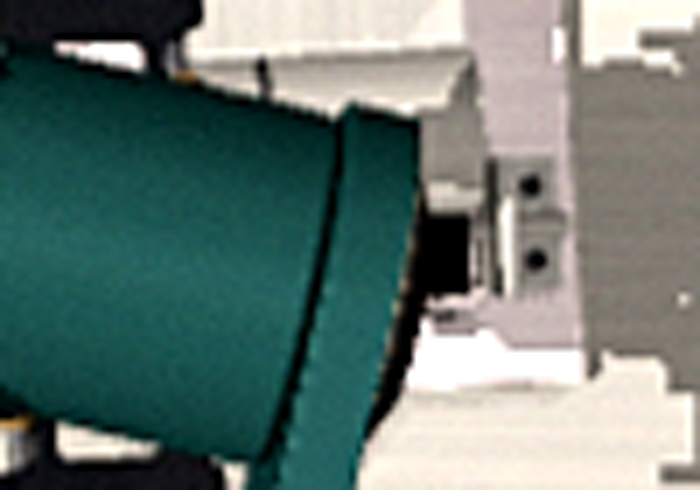

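View pics/scene5e.png

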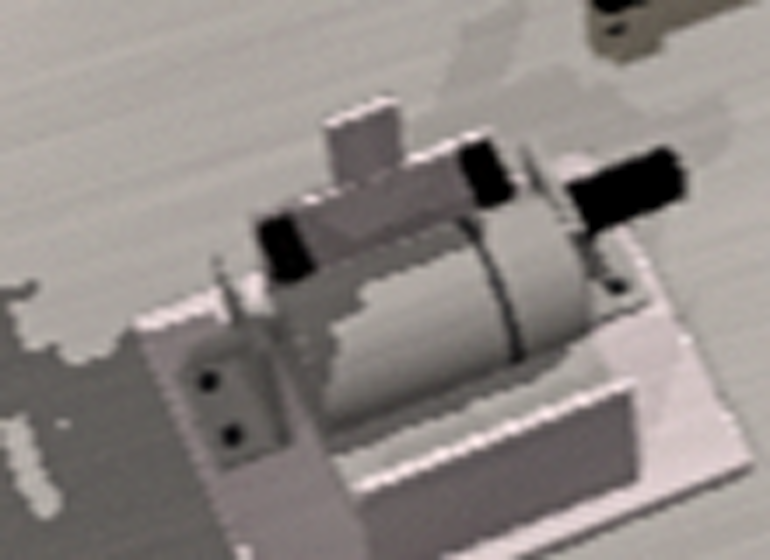

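Run:
```python
from h import *
p=np.array([.5616,-.187,.0545])
a=plan(tf(p,[[-.016,0,.175]])[0],downrot(p[2]),5)
plan(tf(p,[[-.016,0,.133]])[0],downrot(p[2]),3,a)
```

```text
[[[0.005,0.0,0.019],[0.0,-0.0,0.0]],[[0.004,0.0,0.018],[0.0,-0.0,0.0]],[[0.005,0.0,0.019],[0.0,-0.0,0.0]],[[0.004,0.0,0.019],[0.0,-0.0,0.001]],[[0.0049,0.0005,0.0182],[0.0,-0.0,0.0]]]
end err [ 0. -0.  0.] [ 0.0005 -0.0004  0.0004]
[[[0.014,-0.0,0.0],[0.0,-0.0,0.0]],[[0.014,-0.0,0.0],[0.0,-0.0,0.0]],[[0.014,-0.0,0.0],[0.0,-0.0,0.0]]]
end err [0. 0. 0.] [ 0.0005 -0.0004  0.0004]
```

>>> play_rows(commands=[[[0.005,0,0.019],[0,0,0]],[[0.004,0,0.018],[0,0,0]],[[0.005,0,0.019],[0,0,0]],[[0.004,0,0.019],[0,0,0]],[[0.005,0.0005,0.018],[0,0,0]],[[0,0,0],[0,0,0]]], jaw=-1)

```text
time: 12.45
tool_pos: [0.5456, -0.1892, 0.1743]
tool_rot: [[-0.002, 0.999, 0.053], [0.001, 0.053, -0.999], [-1.0, -0.002, -0.001]]
wrist_force: [-1.0, 0.3, 0.3]
gripper_width: 0.035
```

Run:
```python
from h import *
from workcell import robot
o=robot.observe();print(o["time"],o["wrist_force"],o["tool_pos"],o["gripper_width"])
for n,(x,y,w,h) in(("top",(310,200,130,100)),("scene",(190,190,130,100))):
    f=robot.grab_frame(n)[:,:,::-1].copy()
    cv2.imwrite(f"pics/{n}6e.png",cv2.resize(f[y:y+h,x:x+w],(w*6,h*6),interpolation=2))
```

```text
12.45 [-1.0307  0.3109  0.345 ] [ 0.5456 -0.1892  0.1743] 0.03466584741821231
```

View pics/scene6e.png

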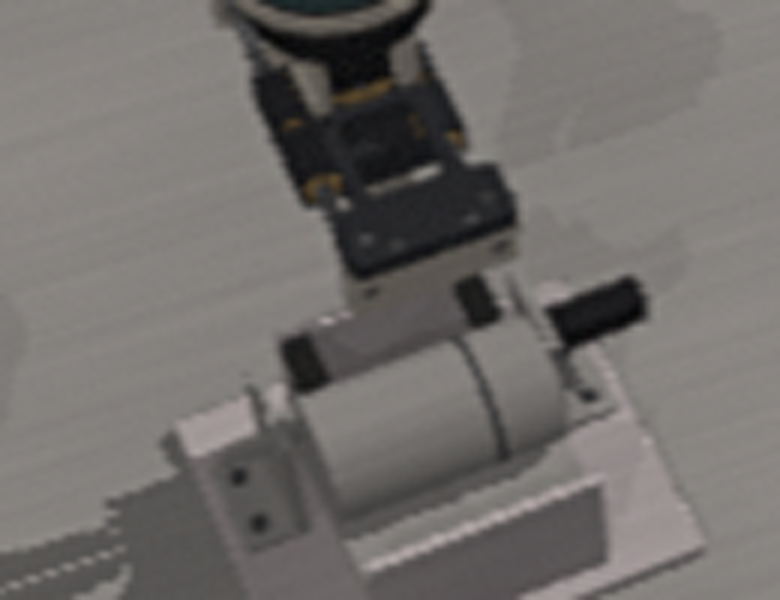

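Run:
```python
from h import *
for z in(.155,.174,.24):
    X=np.array([.5456,-.188,z]);
    for d in(-.0375,0,.0375): print(z,d,(proj("scene",X+[0,d,0])[0]-[190,190])*6,(proj("top",X+[0,d,0])[0]-[310,200])*6)
```

```text
0.155 -0.0375 [301.7798 281.272 ] [513.8882 380.1187]
0.155 0 [384.5277 255.2978] [420.5774 379.1932]
0.155 0.0375 [466.38   229.6047] [327.295 378.268]
0.174 -0.0375 [296.484  255.1057] [519.8441 380.0688]
0.174 0 [380.1772 228.9879] [425.306  379.1312]
0.174 0.0375 [462.9544 203.156 ] [330.797  378.1939]
0.24 -0.0375 [277.1354 159.5039] [541.8081 379.8851]
0.24 0 [364.2863 132.8887] [442.7437 378.9026]
0.24 0.0375 [450.4456 106.5763] [343.7114 377.9205]
```

View pics/top6e.png

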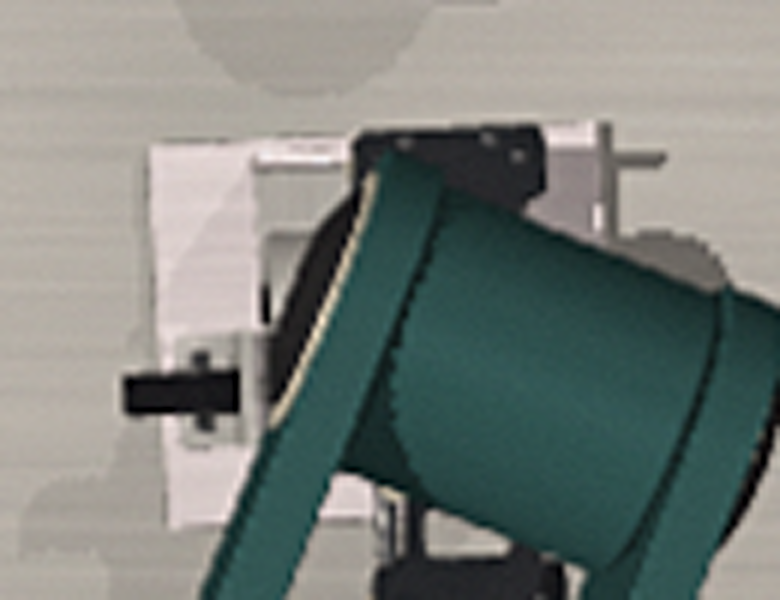

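>>> play_rows(commands=[[[0.014,0,0],[0,0,0]],[[0.014,0,0],[0,0,0]],[[0.014,0,0],[0,0,0]],[[0,0,0],[0,0,0]]])

```text
time: 12.95
tool_pos: [0.5451, -0.187, 0.1311]
tool_rot: [[-0.003, 0.998, 0.055], [0.001, 0.055, -0.998], [-1.0, -0.003, -0.002]]
wrist_force: [-0.3, 0.3, 0.2]
gripper_width: 0.003
```

>>> play_rows(commands=[[[0,-0.002,0],[0,0,0]],[[0,-0.002,0],[0,0,0]],[[0,-0.002,0],[0,0,0]],[[0,0,0],[0,0,0]]])

```text
time: 13.35
tool_pos: [0.54, -0.1882, 0.1346]
tool_rot: [[0.001, 0.998, 0.055], [-0.0, 0.055, -0.998], [-1.0, 0.001, 0.0]]
wrist_force: [-0.7, -0.1, 0.8]
gripper_width: 0.004
```

Run:
```python
from h import *
th=np.array([0,.07,.14,.22,.32,.42,.52,.62,.72,.82,.92,1.02,1.12,1.22,1.32,1.42,1.5])
r=85;x=-45-r*np.sin(th)+5*np.cos(th)+17.5;z=30+r*np.cos(th)+5*np.sin(th)+19
print(np.c_[th,x,z]); print(np.c_[-np.diff(z),np.diff(x)].round(1).tolist())
```

```text
[[   0.      -22.5     134.    ]
 [   0.07    -28.4574  134.1415]
 [   0.14    -34.4101  133.8661]
 [   0.22    -41.17    133.0424]
 [   0.32    -49.492   131.2578]
 [   0.42    -57.5942  128.6514]
 [   0.52    -65.3957  125.249 ]
 [   0.62    -72.8186  121.0848]
 [   0.72    -79.7887  116.2004]
 [   0.82    -86.2363  110.6445]
 [   0.92    -92.097   104.4727]
 [   1.02    -97.3124   97.7466]
 [   1.12   -101.8301   90.5335]
 [   1.22   -105.6052   82.9054]
 [   1.32   -108.5999   74.9385]
 [   1.42   -110.7843   66.7124]
 [   1.5    -111.9334   60.0001]]
[[-0.1, -6.0], [0.3, -6.0], [0.8, -6.8], [1.8, -8.3], [2.6, -8.1], [3.4, -7.8], [4.2, -7.4], [4.9, -7.0], [5.6, -6.4], [6.2, -5.9], [6.7, -5.2], [7.2, -4.5], [7.6, -3.8], [8.0, -3.0], [8.2, -2.2], [6.7, -1.1]]
```

First part slowly, halving each step.

>>> play_rows(commands=[[[0,-0.003,0],[0,0,0]],[[0,-0.003,0],[0,0,0]],[[0,-0.003,0],[0,0,0]],[[0,-0.003,0],[0,0,0]],[[0.0005,-0.003,0],[0,0,0]],[[0.0005,-0.004,0],[0,0,0]],[[0.001,-0.004,0],[0,0,0]],[[0.001,-0.004,0],[0,0,0]]])

```text
time: 14.15
tool_pos: [0.5127, -0.1896, 0.1309]
tool_rot: [[-0.0, 0.998, 0.055], [0.0, 0.055, -0.998], [-1.0, -0.0, -0.0]]
wrist_force: [1.4, 0.8, 1.4]
gripper_width: 0.005
```

Run:
```python
from h import *
from workcell import robot
o=robot.observe();print(o["time"],o["wrist_force"],o["tool_pos"],o["gripper_width"])
for n,(x,y,w,h) in(("scene",(190,190,130,100)),):
    f=robot.grab_frame(n)[:,:,::-1].copy()
    cv2.imwrite(f"pics/{n}7e.png",cv2.resize(f[y:y+h,x:x+w],(w*6,h*6),interpolation=2))
```

```text
14.15 [1.3619 0.8369 1.3778] [ 0.5127 -0.1896  0.1309] 0.004552068772264745
```

View pics/scene7e.png

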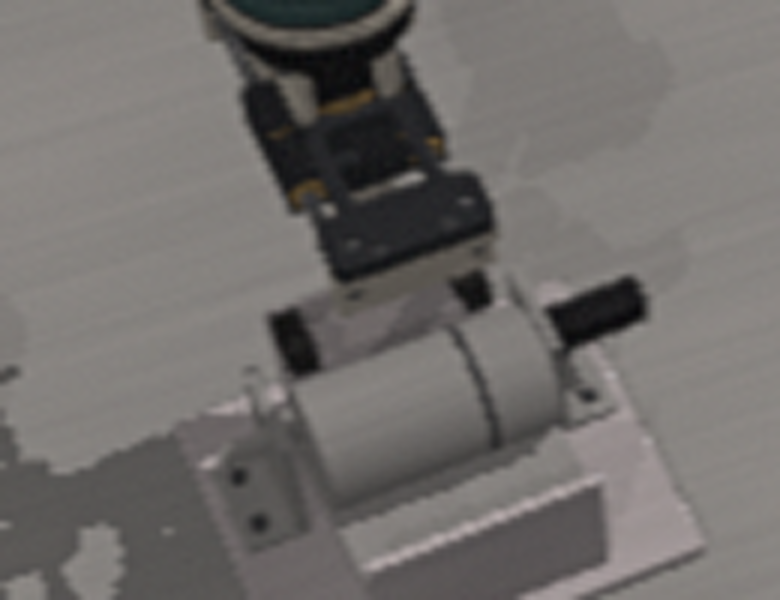

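>>> play_rows(commands=[[[0.0013,-0.004,0],[0,0,0]],[[0.0013,-0.004,0],[0,0,0]],[[0.0017,-0.004,0],[0,0,0]],[[0.0017,-0.004,0],[0,0,0]],[[0.0042,-0.0074,0],[0,0,0]],[[0.0049,-0.007,0],[0,0,0]],[[0.0056,-0.0064,0],[0,0,0]],[[0.0062,-0.0059,0],[0,0,0]]])

```text
time: 15.0
tool_pos: [0.4698, -0.192, 0.1036]
tool_rot: [[-0.0, 0.998, 0.055], [0.0, 0.055, -0.998], [-1.0, -0.0, -0.0]]
wrist_force: [0.7, -0.3, 1.0]
gripper_width: 0.005
```

Run:
```python
from h import *
from workcell import robot
o=robot.observe();print(o["time"],o["wrist_force"],o["tool_pos"],o["gripper_width"])
for n,(x,y,w,h) in(("scene",(190,190,130,100)),):
    f=robot.grab_frame(n)[:,:,::-1].copy()
    cv2.imwrite(f"pics/{n}8e.png",cv2.resize(f[y:y+h,x:x+w],(w*6,h*6),interpolation=2))
```

```text
15.0 [ 0.7288 -0.3402  1.0315] [ 0.4698 -0.192   0.1036] 0.004585511867698182
```

View pics/scene8e.png

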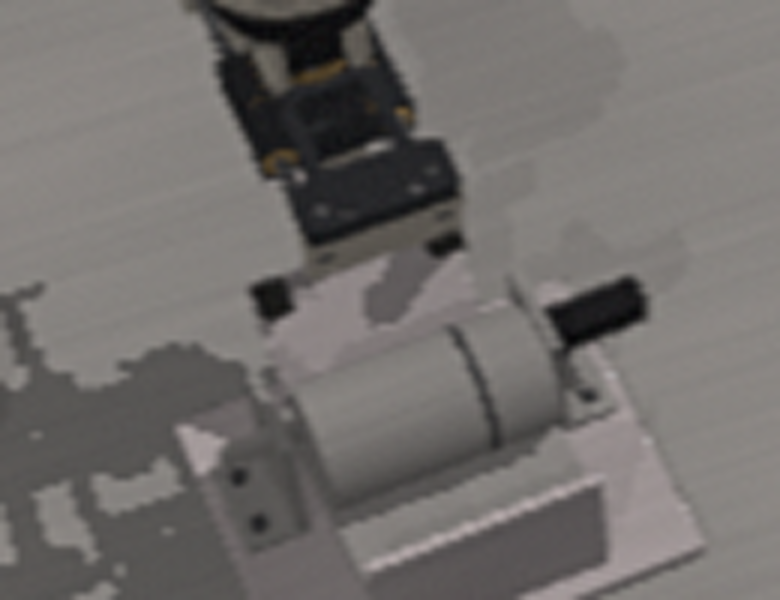

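Gate folding (bumpers now at crop (270,297), (445,243)); the canister hasn't moved further and rests on the bar. Continue down.

>>> play_rows(commands=[[[0.0067,-0.0052,0],[0,0,0]],[[0.0072,-0.0045,0],[0,0,0]],[[0.0076,-0.0038,0],[0,0,0]],[[0.008,-0.003,0],[0,0,0]],[[0.008,-0.002,0],[0,0,0]],[[0.005,-0.001,0],[0,0,0]],[[0,0,0],[0,0,0]]])

```text
time: 15.75
tool_pos: [0.4506, -0.1928, 0.0607]
tool_rot: [[-0.001, 0.998, 0.055], [0.001, 0.055, -0.998], [-1.0, -0.001, -0.001]]
wrist_force: [0.3, 0.8, -0.6]
gripper_width: 0.005
```

Run:
```python
from h import *
from workcell import robot
o=robot.observe();print(o["time"],o["wrist_force"],o["tool_pos"],o["gripper_width"])
for n,(x,y,w,h) in(("scene",(190,190,130,100)),):
    f=robot.grab_frame(n)[:,:,::-1].copy()
    cv2.imwrite(f"pics/{n}9e.png",cv2.resize(f[y:y+h,x:x+w],(w*6,h*6),interpolation=2))
```

```text
15.75 [ 0.2787  0.7588 -0.6033] [ 0.4506 -0.1928  0.0607] 0.004523245615716759
```

View pics/scene9e.png

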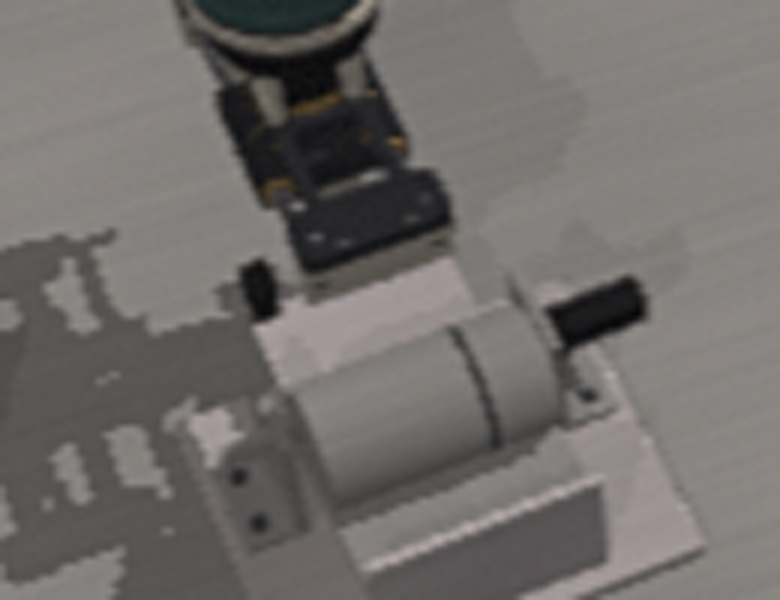

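>>> play_rows(commands=[[[-0.005,0,0],[0,0,0]],[[-0.02,0,0],[0,0,0]],[[-0.03,0,0],[0,0,0]],[[-0.03,0,0],[0,0,0]],[[-0.03,0,0],[0,0,0]],[[-0.03,0,0],[0,0,0]],[[0,0,-0.03],[0,0,0]],[[0,0,-0.04],[0,0,0]]])

```text
time: 16.6
tool_pos: [0.4474, -0.1233, 0.2083]
tool_rot: [[0.002, 0.999, 0.053], [-0.001, 0.053, -0.999], [-1.0, 0.002, 0.001]]
wrist_force: [1.1, 0.6, 0.5]
gripper_width: 0.006
```

>>> play_rows(commands=[[[0,0,-0.04],[0,0,0]],[[0,0,-0.04],[0,0,0]],[[0,0,-0.04],[0,0,0]],[[0,0,-0.04],[0,0,0]],[[0,0,-0.03],[0,0,0]],[[0,0,0],[0,0,0]],[[0,0,0],[0,0,0]],[[0,0,0],[0,0,0]]])

```text
time: 17.4
tool_pos: [0.4369, 0.066, 0.207]
tool_rot: [[0.0, 0.999, 0.054], [-0.0, 0.054, -0.999], [-1.0, 0.0, 0.0]]
wrist_force: [-0.1, 0.2, 1.0]
gripper_width: 0.008
```

Run:
```python
from h import *
from workcell import robot
o=robot.observe();print(o["time"],o["wrist_force"],o["tool_pos"],o["gripper_width"])
for n,(x,y,w,h) in(("top",(310,200,130,100)),("scene",(190,190,130,100)),):
    f=robot.grab_frame(n)[:,:,::-1].copy();cv2.imwrite(f"pics/{n}10.png",f)
    cv2.imwrite(f"pics/{n}10e.png",cv2.resize(f[y:y+h,x:x+w],(w*6,h*6),interpolation=2))
```

```text
17.4 [-0.092   0.1668  1.0118] [0.4369 0.066  0.207 ] 0.00783111460325189
```

View pics/top10e.png

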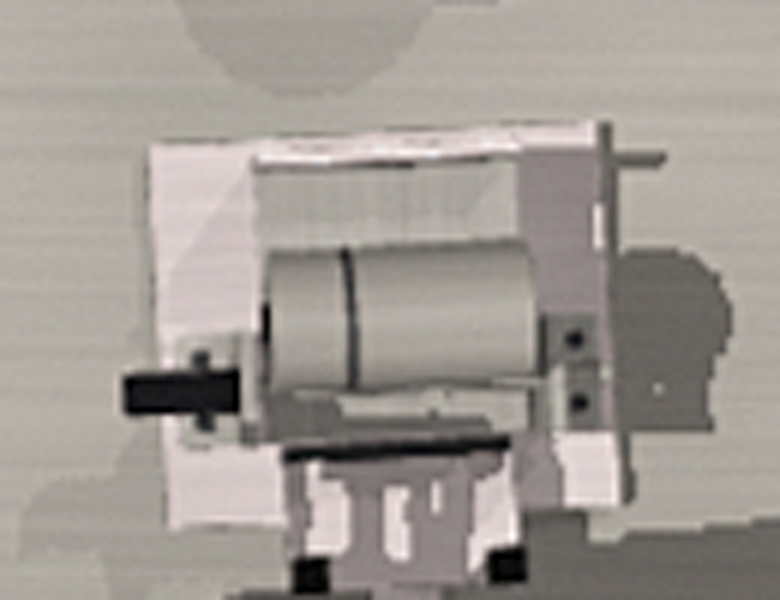

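View pics/scene10e.png

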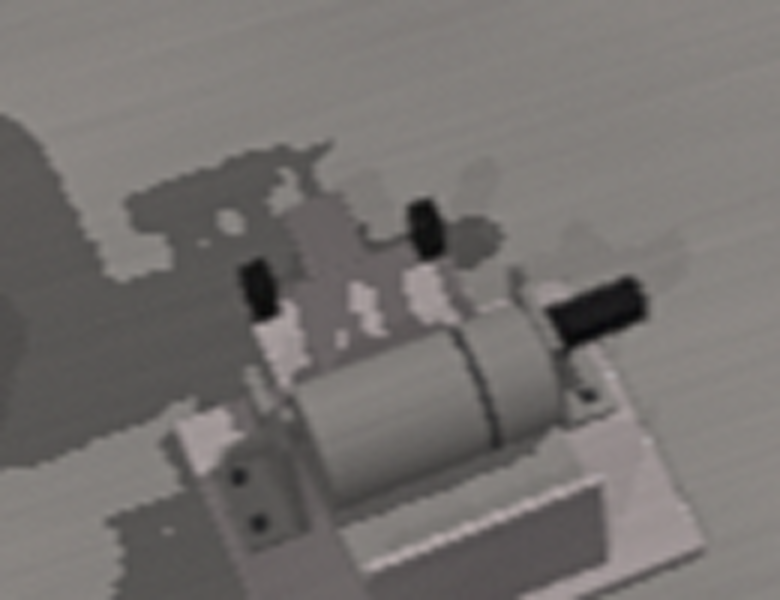

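Run:
```python
from workcell import robot
print(robot.close_job())
```

```text
the job is handed in; nothing more can be done
None
```

I carried out the whole task and handed the job in at about 17.5 s of robot time. No verdict was reported.

**What I did**
- I took the bar from its rest and found the eyelet by matching both pictures. The bracket is shifted about +6 mm along rack x.
- I pushed the bar through both eyelets until the handle stopped on the plate, which showed as a 12–20 N reaction. Then I opened the fingers and moved clear while the gate was still closed.
- I pulled the tab from behind with the shut fingers and pressed the gate down along its arc, with only 1–2 N at the wrist, then withdrew.

**What the last pictures showed**
- **Bar:** the handle lies against the +y plate and the shaft crosses the foot outside the far plate. I did not measure how far the tip sticks out.
- **Gate:** it is folded right down, at about 1.4–1.5 rad judging from the finger position and the picture.
- **Canister:** it has rolled about 7 mm towards the gate, to about x = 14 mm, and looks at rest on the bar. The limit is 18.5 mm.
- **Other things:** the arm kept clear of the headset, battery pack, dish and tub. I did not measure their positions again at the end.

**Disagreement between the cameras:** they differed by about 2.7 mm along rack x on the bracket bolts. I relied on the edges of the feet and plates instead, and the bar went in with under 2.5 N of force until the handle stopped.

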